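# Stow the eye occluder under the tray's sliding cover

### The arm

A 6-joint arm with a two-finger parallel gripper is mounted at the origin on the work surface. World frame = base frame: x ahead of the robot, y to its left, z up, the work surface at z = 0. Lengths are in m, angles in rad, forces in N, time in s.
With the tool pointing down it reaches from about 0.4 to 0.925 m from the base axis. Payload 12.5 kg.
Tool frame: the origin (TCP) lies midway between the tips of the shut fingers; the grasp point (between the pads) lies 19 mm behind it; z points along the fingers, y is the line along which they close (so a half turn about z gives the same grasp; the last joint's range is limited). The gripper opens to 95 mm and grips with 3 to 60 N. Pads are 20 mm wide; open, the fingers measure 119 mm over their backs; the gripper's body (75 mm by 180 mm) begins 59 mm behind the grasp point.
Start: joints at [-1.409, 0.491, 1.559, -0, 1.092, -0.106], TCP at [0.165, -0.603, 0.215] pointing down, gripper open.
Joint ranges: [-3.1, 3.1], [-0.84, 2.19], [0.05, 2.79], [-1.13, 4.28], [0.06, 2.93], [-2.69, 2.69]. Speed limits (rad/s): [2.22, 2.22, 2.79, 3.14, 3.14, 3.14].

### API

Orientations are given as a unit quaternion [x, y, z, w].
In Python, from rig import bot gives the robot as it stands.
- The arm moves only by the tool carry_out, never from a script. Its arguments are lists of equal length, an entry for each row: "gripper": the opening, from 0 (shut) to 1 (fully open); "xyz": the shift along the tool's x, y, z in m, a list of three; "delta_rot": the turn, a rotation vector about the tool's x, y, z in degrees, a list of three. In form: {"gripper": [gripper, ...], "xyz": [[x, y, z], ...], "delta_rot": [[wx, wy, wz], ...]}. A call has exactly 10 rows; each row is the pose to reach, as a shift and turn from the pose commanded when the call began, along the tool's axes at that moment; what a row does not reach only later rows make up. A row lasts 1/10 s, in which the tool goes at most 50 mm and 8.59 degrees, less where a joint would pass 70% of its speed; a pose out of reach is approached as far as the arm can. A call with a gripper value outside its range is refused whole. The fingers move at their own pace and stop on an object; "grip_force" is the grip in N (left out, the last holds). Time passes only in rows, so rows that repeat a pose let the fingers close, or fill a call up. It gives the time, the measured TCP pose, the force, the opening and the grip force at its end, in the units of the state.
- bot.get_state(): the state, without advancing time (a new reading comes with each control period).
- bot.camera(name): name is "side" or "top"; returns a dict with "frame" (384x512x3 uint8, red, green, blue), "z_map" (384x512 float32, m along the optical axis (not along the pixel's ray), 0 where there is no reading), "fov_y" (degrees; the focal length in pixels is half the picture's height over the tangent of half this angle, whatever the lens; pixels are square), "cx", "cy" (the principal point, pixels), "k1" (the pictures are not rectified: a ray, as slopes to the right and down, at radius r is drawn at 1 + k1 r^2 times it, then the intrinsics apply), "origin" and "attitude" of the camera in the world. Camera axes: x right, y up, looking along -z (the intrinsics and any distortion apply to the point x, -y, -z); pixel columns grow to the right and rows downward; lengths in m; the calibration is good to about 2 mm. A picture is of the moment at which its call begins.
- bot.sign_off(): hands the job in; it is judged then, once.
The state is a dict: "clock": time; "joint_pos": joint angles; "qvel": joint speeds; "joint_torque": joint torques, N m; "tool_pos": TCP position; "orientation": TCP orientation; "ft_force": force on the tool from outside, world axes, zero at the start; "moment": the same for the moment, N m; "width": opening from 0.0 (shut) to 1.0 (fully open); "gripper_force": force on a finger pad.
Only numpy, scipy, OpenCV 4.12 (cv2) and the standard library are available. Lean on these libraries where they do the work, as an engineer would, in place of code of your own. Each camera call takes 0.05 s, during which the arm holds its last target. There are 200 camera calls.

### The job

Put the eye-occluder paddle away: push the tray's sliding cover clear of the blue-lined well, lay the paddle flat in that well, then push the cover fully home over it. Leave the other things on the desk standing where they are.

Things in the scene. Friction and masses are not known exactly. Their poses are not given: they have to be found in the camera images.
- case: white tray fixed to the desk, 108 (its x) by 318 (its y) by 54 mm high, blue side rails; origin at the centre of its underside. Two open-topped wells along its y, centred 78 mm either side of the origin, each 92 (x) by 150 mm (y) inside; lined floor 9 mm, wall tops 44 mm above the desk; 6 mm divider. Which well is blue varies
- cover (a joint): position in m of the grey sliding cover along the tray's +y: 0 = home over the well at -y, 0.156 = home over the well at +y (end stops at both). It starts between them, hiding part of each well. About 3 N moves it
- cover_pad (a point): centre of the top of the black push pad on the cover, 74 mm above the desk, the cover's centre in plan. The cover is a plate 98 (tray x) by 158 mm (tray y), top face 52 mm above the desk; the pad on it is 88 by 88 mm and 22 mm high (too wide to grip; push its upright sides)
- liner_blue: blue lining plate on the floor of one well, 90 mm (x) by 148 mm (y) by 3 mm thick; origin at the centre of its underside, 6 mm above the desk, in the centre of that well; axes parallel to the tray's. The paddle belongs here
- liner_yellow: yellow lining plate of the other well, same size and origin, with three fixed round lenses 38 mm across standing 9 mm above the plate's underside
- paddle: eye-occluder paddle lying flat on the desk, 134 mm long along its x, 80 g: black disc 54 mm across and 6 mm thick centred at x = -40 mm, red straight handle 80 mm long, 16 mm wide (y), 14 mm thick, from x = -13 to +67 mm. Origin at mid-length on the underside, near the centre of mass; z up
- paddle_grip (a point): point on the paddle's handle to grip across its 16 mm width: 12 mm along +x from the paddle's origin, 7 mm above its underside
- pot: bystander: green round pot, 42 mm across, 50 mm high, standing close beside the paddle's handle on its +y side, its wall 32 to 39 mm clear of the handle's side; origin at the centre of its underside
- bottle: bystander: white bottle with blue cap, 52 mm across, 115 mm high; origin at the centre of its underside
- cardbox: bystander: yellow card box with cards, 52 by 70 mm, 86 mm high; origin at the centre of its underside
- target: bystander: orange ball on a thin rod on a dark round base, 72 mm across, 113 mm high; origin at the centre of its underside
Mind the look-alikes: they are no part of the job. What is meant by the paddle is not turquoise, and is the larger of those in its own colour.

How it is judged:
On the way, in this order (a step that is already met when the one before it is completed fails the run):
1. the cover is pushed clear of the blue-lined well (horizontal distance between cover_pad and liner_blue above 0.12 m), for 0.1 s.
2. the paddle lies flat on the floor of the blue-lined well, let go (x of paddle in the frame of liner_blue between -0.04 and 0.04 m and y of paddle in the frame of liner_blue between -0.03 and 0.03 m and z of paddle in the frame of liner_blue below 0.01 m and angle between paddle's own z axis and vertical below 0.12 rad and contact force between paddle and the fingers below 0.1 N), for 0.2 s.
At the end, for the whole second after the job is handed in: the paddle lies flat (within 0.12 rad, its underside less than 10 mm above the lining's underside) and at rest in the blue-lined well, its origin within 40 mm (tray x) and 30 mm (tray y) of the well's centre, and the cover is home over it, its centre within 6 mm of the well's centre (horizontal distance between cover_pad and liner_blue below 0.006 m and x of paddle in the frame of liner_blue between -0.04 and 0.04 m and y of paddle in the frame of liner_blue between -0.03 and 0.03 m and z of paddle in the frame of liner_blue below 0.01 m and angle between paddle's own z axis and vertical below 0.12 rad and linear speed of paddle below 0.02 m/s); the robot touches nothing.
It fails at once if a bystander is shifted by more than 30 mm or tipped over (distance of any of pot, bottle, cardbox, target from where it was at the start of the episode above 0.03 m or angle between any of pot, bottle, cardbox, target's own z axis and vertical above 0.6 rad).
It also fails if it takes over 61 s, if anything falls off the work surface, if the arm or the gripper's body presses on something with over 40 N, if the wrist force passes 120 N, or if a joint passes its speed limit or range.

## Working session

There is one attempt and no reset: what is moved stays moved. The work goes in short steps, Python scripts to look and compute and a tool call to move; the robot and the scene stay as the last step left them, time stands still between calls to the robot, and variables do not carry over. Pictures are saved under pics/ and viewed, at most 10 in all, crops included, and the job is handed in when it is done.

Besides the shell and the picture viewer there is one more tool, called after ">>>" in YAML: its name, and indented under it one key for each argument. carry_out: Moves the arm, as the interface text tells. Its arguments: {"type":"object","properties":{"gripper":{"type":"array"},"xyz":{"type":"array"},"delta_rot":{"type":"array"},"grip_force":{"type":"number"}},"required":["gripper","xyz","delta_rot"]}

```bash
mkdir -p pics; cat > h.py <<'E'
import numpy as np, cv2
from scipy.spatial.transform import Rotation as R
from rig import bot
def grab(n):
    c=bot.camera(n); np.save(f'pics/{n}.npy',c,allow_pickle=True); return c
def load(n): return np.load(f'pics/{n}.npy',allow_pickle=True).item()
def rot(a):
    a=np.array(a); return R.from_quat(a).as_matrix() if a.shape==(4,) else a
def ray(c,u,v):
    f=192/np.tan(np.radians(c['fov_y'])/2)
    K=np.array([[f,0,c['cx']],[0,f,c['cy']],[0,0,1.]])
    p=cv2.undistortPoints(np.array([[[u,v]]],float),K,np.array([c['k1'],0,0,0,0.]))[0,0]
    return np.array([p[0],-p[1],-1.])
def onz(c,u,v,z):
    d=rot(c['attitude'])@ray(c,u,v); o=np.array(c['origin']); return o+d*(z-o[2])/d[2]
def depth(c,u,v):
    return np.array(c['origin'])+rot(c['attitude'])@ray(c,u,v)*c['z_map'][int(round(v)),int(round(u))]
def save(c,name,box=None,k=1.5):
    im=c['frame'][...,::-1]
    if box: x0,y0,x1,y1=box; im=im[y0:y1,x0:x1]
    cv2.imwrite('pics/'+name,cv2.resize(im,None,fx=k,fy=k,interpolation=cv2.INTER_CUBIC))
E
python3 - <<'E'
from h import *
for n in('top','side'):
    c=grab(n); save(c,n+'0.png'); print({k:c[k] for k in c if k not in('frame','z_map')})
E
```

```text
{'fov_y': 42.292877452017976, 'cx': 256.14824901645875, 'cy': 182.70439704477548, 'k1': 0.04231819111799644, 'origin': array([0.40340047, 0.01562326, 1.05835704]), 'attitude': array([-0.06927499,  0.0579029 ,  0.70674318, -0.70168534])}
{'fov_y': 56.30673864349985, 'cx': 258.4247918919256, 'cy': 190.48090686785503, 'k1': -0.054870261630962036, 'origin': array([0.27820025, 0.47227253, 0.48539975]), 'attitude': array([-0.12870184,  0.42621086,  0.85330582, -0.27138408])}
```

View pics/top0.png

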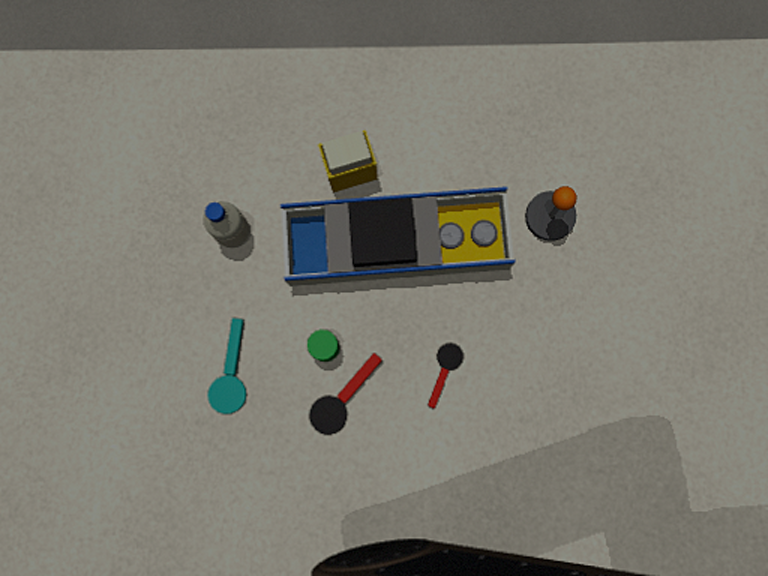

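View pics/side0.png

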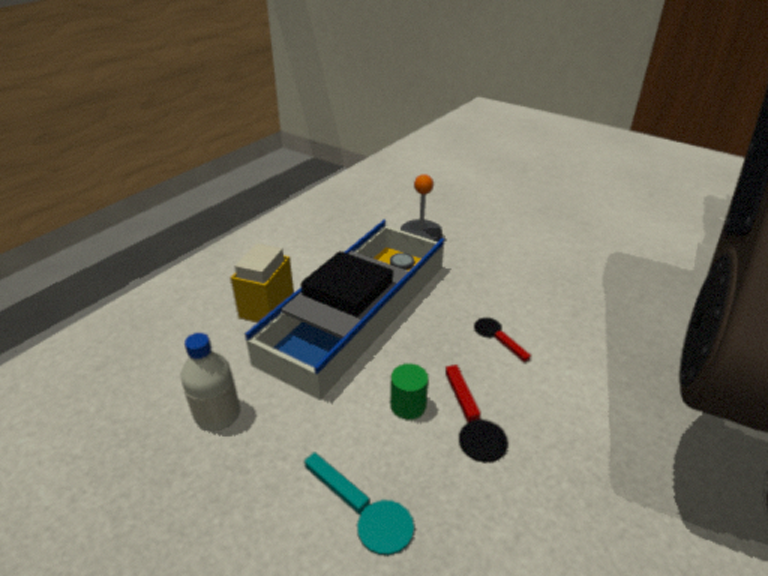

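Both pictures show the same layout. In the top view (1.5x), the look-alikes are the turquoise paddle (227,394), the large red/black paddle with its disc at (328,414) and handle end at (378,358), and the small red/black one at (450,356). I choose the large red one. The blue well is at the left (308,245), with the pad at (383,232).

```bash
python3 - <<'E'
from h import *
c=load('top'); save(c,'crop1.png',(130,110,350,290),3.6)
E
```

```text
(no output)
```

View pics/crop1.png

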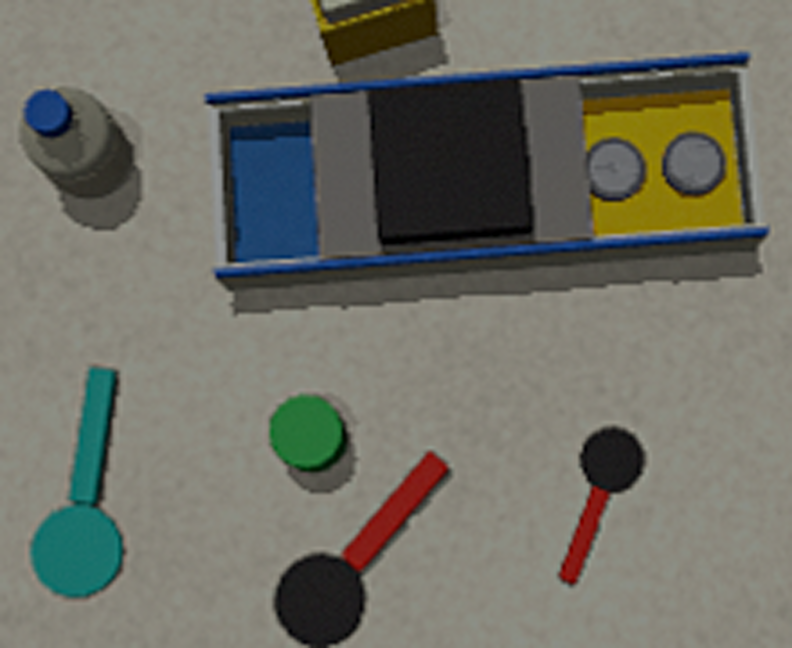

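The crop confirms the choice: disc centre at crop (320,600), handle end (438,463), pot top (307,432). The rail corners are at (206,97), (748,57), (766,233) and (217,276), and the pad-top corners at (368,88), (520,80), (532,230) and (380,240).

```bash
python3 - <<'E'
from h import *
np.set_printoptions(precision=4,suppress=True)
c=load('top'); P=lambda u,v,z: onz(c,130+u/3.6,110+v/3.6,z)[:2]
rc=np.array([P(*p,.054) for p in[(206,97),(748,57),(766,233),(217,276)]])
print('rails',rc,rc.mean(0)); d=rc[0]-rc[1]+rc[3]-rc[2]; d/=np.linalg.norm(d); print('axis +y',d,np.degrees(np.arctan2(d[1],d[0])), np.linalg.norm(rc[0]-rc[1]),np.linalg.norm(rc[0]-rc[3]))
print('blue well',rc.mean(0)+.078*d)
pc=np.array([P(*p,.074) for p in[(368,88),(520,80),(532,230),(380,240)]]);print('pad',pc.mean(0),'rel',(pc.mean(0)-rc.mean(0))@d, np.linalg.norm(pc[0]-pc[1]))
D=P(320,600,.006);E=P(438,463,.014);a=(E-D)/np.linalg.norm(E-D)
print('disc',D,'end',E,'len',np.linalg.norm(E-D),'ang',np.degrees(np.arctan2(a[1],a[0])),'origin',D+.04*a,'grip',D+.052*a)
print('pot',P(307,432,.05))
print('cardbox',onz(c,233,105,.086),'bottle',onz(c,143,141,.115),'target',onz(c,367,145,.01))
s=bot.get_state();print(s['tool_pos'],R.from_quat(s['orientation']).as_matrix(),s['clock'],s['joint_pos'])
E
```

```text
rails [[ 0.685   0.1751]
 [ 0.7057 -0.1401]
 [ 0.6015 -0.1467]
 [ 0.5792  0.1669]] [0.6429 0.0138]
axis +y [-0.0681  0.9977] 93.90572318072901 0.3159110513714859 0.10610243406609376
blue well [0.6375 0.0916]
pad [0.6418 0.033 ] rel 0.019273807864080204 0.086773998256277
disc [0.3969 0.1108] end [0.4747 0.042 ] len 0.1038349085253157 ang -41.488113658014065 origin [0.4268 0.0843] grip [0.4358 0.0763]
pot [0.4901 0.115 ]
cardbox [0.7428 0.0773 0.086 ] bottle [0.6605 0.2522 0.115 ] target [ 0.6752 -0.2083  0.01  ]
[ 0.1654 -0.6025  0.2141] [[ 0.9644  0.2646 -0.0002]
 [ 0.2646 -0.9644  0.001 ]
 [ 0.0001 -0.001  -1.    ]] 0.1 [-1.4086  0.4915  1.5594 -0.      1.0917 -0.1056]
```

>>> carry_out:
  gripper: [0,0,0,0,0,0,0,0,0,0]
  xyz:
    - [0.035,-0.03,0]
    - [0.07,-0.06,0]
    - [0.105,-0.09,0]
    - [0.14,-0.12,0]
    - [0.175,-0.15,0]
    - [0.21,-0.18,0]
    - [0.245,-0.21,0]
    - [0.28,-0.24,0]
    - [0.31,-0.27,0]
    - [0.32,-0.28,0]
  delta_rot:
    - [0,0,-8]
    - [0,0,-16]
    - [0,0,-24]
    - [0,0,-32]
    - [0,0,-40]
    - [0,0,-48]
    - [0,0,-56]
    - [0,0,-64]
    - [0,0,-72]
    - [0,0,-78.6]

```text
clock: 1.1
tool_pos: [0.4009, -0.2451, 0.2145]
orientation: [0.679, 0.734, 0.0, -0.0]
ft_force: [0.3, -0.3, 0.1]
width: 0.216
gripper_force: 0.0
```

```bash
cat >> h.py <<'E'
def go(x,y,z,psi):
    s=bot.get_state(); M=R.from_quat(s['orientation']).as_matrix(); p=np.array(s['tool_pos'])
    t=np.radians(psi); T=np.array([[np.cos(t),np.sin(t),0],[np.sin(t),-np.cos(t),0],[0,0,-1]])
    print('pos',p.round(4),'psi',np.degrees(np.arctan2(M[1,0],M[0,0])).round(2),'t',s['clock'],'w',s['width'],'F',np.round(s['ft_force'],1))
    print('dxyz',(M.T@(np.array([x,y,z])-p)).round(4),'drot',np.degrees(R.from_matrix(M.T@T).as_rotvec()).round(2))
E
python3 - <<'E'
from h import *
go(.634,.122,.15,93.9)
c=load('top')
# cardbox height / extents
pts=np.array([depth(c,u,v) for v in range(85,130) for u in range(208,256) if c['z_map'][v,u]>0]); q=pts[pts[:,2]>.07]
print(q.min(0),q.max(0),np.percentile(q[:,2],[50,99]))
E
```

```text
pos [ 0.4009 -0.2451  0.2145] psi 94.41 t 1.1 w 0.2163637297977126 F [ 0.3 -0.3  0.1]
dxyz [0.348  0.2606 0.0647] drot [-0.01 -0.04  0.51]
[0.71985507 0.0428701  0.07001412] [0.7846679  0.12000332 0.09075804] [0.08514649 0.08985748]
```

>>> carry_out:
  gripper: [0,0,0,0,0,0,0,0,0,0]
  xyz:
    - [0.035,0.026,0]
    - [0.07,0.052,0]
    - [0.105,0.078,0]
    - [0.14,0.104,0]
    - [0.175,0.13,0]
    - [0.21,0.156,0]
    - [0.245,0.182,0]
    - [0.28,0.208,0.02]
    - [0.315,0.234,0.045]
    - [0.348,0.26,0.065]
  delta_rot:
    - [0,0,-0.5]
    - [0,0,-0.5]
    - [0,0,-0.5]
    - [0,0,-0.5]
    - [0,0,-0.5]
    - [0,0,-0.5]
    - [0,0,-0.5]
    - [0,0,-0.5]
    - [0,0,0]
    - [0,0,0.5]

```text
clock: 2.1
tool_pos: [0.6357, 0.1188, 0.1482]
orientation: [0.686, 0.728, -0.0, -0.0]
ft_force: [1.0, -0.9, 0.1]
width: 0.004
gripper_force: 0.0
```

```bash
python3 - <<'E'
from h import *
go(.634,.122,.062,93.9)
E
```

```text
pos [0.6357 0.1188 0.1482] psi 93.44 t 2.1 w 0.004377228559252066 F [ 1.  -0.9  0.1]
dxyz [ 0.0033 -0.0015  0.0862] drot [-0.05  0.01 -0.46]
```

>>> carry_out:
  gripper: [0,0,0,0,0,0,0,0,0,0]
  xyz:
    - [0,0,0.04]
    - [0,0,0.075]
    - [0,0,0.086]
    - [0,0,0.086]
    - [-0.015,0,0.086]
    - [-0.025,0,0.086]
    - [-0.035,0,0.086]
    - [-0.045,0,0.086]
    - [-0.055,0,0.086]
    - [-0.065,0,0.086]
  delta_rot:
    - [0,0,-0.5]
    - [0,0,-0.5]
    - [0,0,-0.5]
    - [0,0,-0.5]
    - [0,0,-0.5]
    - [0,0,-0.5]
    - [0,0,-0.5]
    - [0,0,-0.5]
    - [0,0,-0.5]
    - [0,0,-0.5]

```text
clock: 3.1
tool_pos: [0.6395, 0.0512, 0.064]
orientation: [0.682, 0.731, 0.0, 0.0]
ft_force: [0.8, 3.6, 1.7]
width: 0.005
gripper_force: 1.4
```

>>> carry_out:
  gripper: [0,0,0,0,0,0,0,0,0,0]
  xyz:
    - [-0.01,0,0]
    - [-0.02,0,0]
    - [-0.03,0,0]
    - [-0.038,0,0]
    - [-0.046,0,0]
    - [-0.052,0,0]
    - [-0.057,0,0]
    - [-0.06,0,0]
    - [-0.062,0,0]
    - [-0.062,0,0]
  delta_rot:
    - [0,0,0]
    - [0,0,0]
    - [0,0,0]
    - [0,0,0]
    - [0,0,0]
    - [0,0,0]
    - [0,0,0]
    - [0,0,0]
    - [0,0,0]
    - [0,0,0]

```text
clock: 4.1
tool_pos: [0.6432, -0.007, 0.0636]
orientation: [0.682, 0.731, 0.001, -0.001]
ft_force: [-0.9, 20.0, 3.2]
width: 0.006
gripper_force: 9.9
```

```bash
python3 - <<'E'
from h import *
go(.4358,.0763,.2,138.5)
c=grab('top'); save(c,'top1.png',(130,80,400,290),2.8)
E
```

```text
pos [ 0.6432 -0.007   0.0636] psi 93.93 t 4.1 w 0.005732712013820482 F [-0.9 20.   3.2]
dxyz [ 0.0978 -0.2012 -0.136 ] drot [  0.05  -0.2  -44.57]
```

View pics/top1.png

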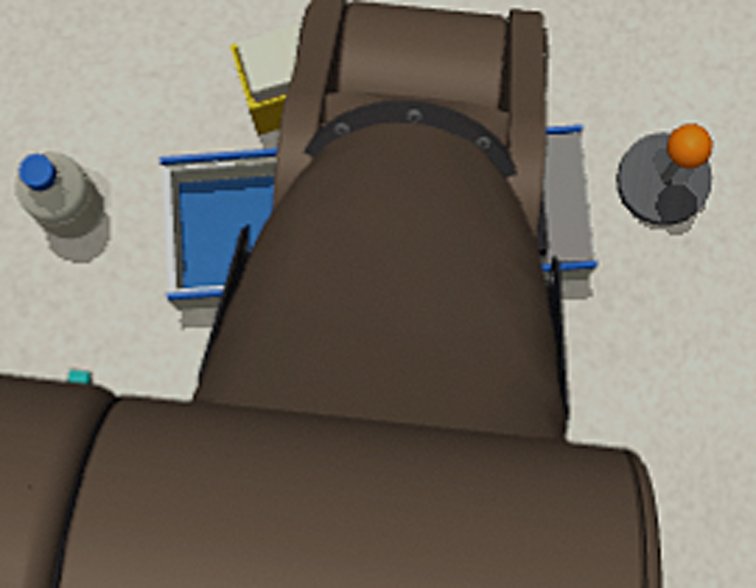

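The view shows the blue well fully open, with the cover over the other end against its stop (20 N).

>>> carry_out:
  gripper: [0,0,0,0.42,0.42,0.42,0.42,0.42,0.42,0.42]
  xyz:
    - [0.01,0,0]
    - [0.01,0,-0.03]
    - [0.015,0,-0.07]
    - [0.03,-0.04,-0.09]
    - [0.045,-0.085,-0.09]
    - [0.06,-0.13,-0.09]
    - [0.08,-0.17,-0.09]
    - [0.098,-0.2,-0.09]
    - [0.098,-0.201,-0.07]
    - [0.098,-0.201,-0.05]
  delta_rot:
    - [0,0,0]
    - [0,0,0]
    - [0,0,0]
    - [0,0,-8]
    - [0,0,-16]
    - [0,0,-24]
    - [0,0,-32]
    - [0,0,-40]
    - [0,0,-44.6]
    - [0,0,-44.6]

```text
clock: 5.15
tool_pos: [0.436, 0.0745, 0.1139]
orientation: [0.352, 0.936, 0.0, 0.001]
ft_force: [0.9, 0.7, -1.1]
width: 0.419
gripper_force: 0.0
```

```bash
python3 - <<'E'
from h import *
go(.4358,.0763,.005,138.5)
c=grab('side'); save(c,'side1.png',(200,190,420,370),3.6)
E
```

```text
pos [0.436  0.0745 0.1139] psi 138.79 t 5.15 w 0.41889629243169757 F [ 0.9  0.7 -1.1]
dxyz [0.0015 0.0011 0.1089] drot [0.07 0.12 0.29]
```

View pics/side1.png

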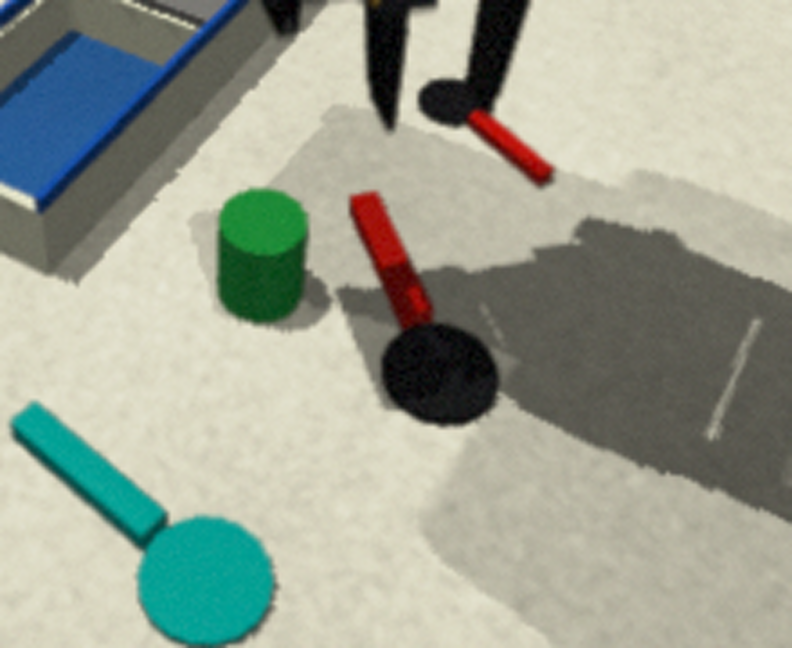

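The fingers (tips at about (385,125) and (490,100)) are above the red handle running (367,200)–(415,315). The pot at (262,255) is clear of the finger line.

>>> carry_out:
  gripper: [0.42,0.42,0.42,0.42,0.42,0.42,0,0,0,0]
  xyz:
    - [0.001,0.001,0.03]
    - [0.001,0.001,0.06]
    - [0.001,0.001,0.085]
    - [0.001,0.001,0.1]
    - [0.001,0.001,0.109]
    - [0.001,0.001,0.109]
    - [0.001,0.001,0.109]
    - [0.001,0.001,0.109]
    - [0.001,0.001,0.109]
    - [0.001,0.001,0.109]
  delta_rot:
    - [0,0,0]
    - [0,0,0]
    - [0,0,0]
    - [0,0,0]
    - [0,0,0]
    - [0,0,0]
    - [0,0,0]
    - [0,0,0]
    - [0,0,0]
    - [0,0,0]
  grip_force: 20

```text
clock: 6.2
tool_pos: [0.4365, 0.0756, 0.0052]
orientation: [0.354, 0.935, 0.0, 0.001]
ft_force: [-0.1, -0.5, 7.5]
width: 0.168
gripper_force: 20.0
```

>>> carry_out:
  gripper: [0,0,0,0,0,0,0,0,0,0]
  xyz:
    - [0,0,0]
    - [0,0,0]
    - [0,0,0]
    - [0,0,-0.02]
    - [0,0,-0.05]
    - [0,0,-0.09]
    - [0,0,-0.12]
    - [0,0,-0.12]
    - [0,0,-0.12]
    - [0,0,-0.12]
  delta_rot:
    - [0,0,0]
    - [0,0,0]
    - [0,0,0]
    - [0,0,0]
    - [0,0,0]
    - [0,0,0]
    - [0,0,0]
    - [0,0,0]
    - [0,0,0]
    - [0,0,0]

```text
clock: 7.2
tool_pos: [0.4356, 0.0756, 0.1237]
orientation: [0.354, 0.935, -0.0, -0.001]
ft_force: [-0.0, 0.3, -0.7]
width: 0.17
gripper_force: 20.0
```

```bash
python3 - <<'E'
from h import *
c=grab('side'); save(c,'side2.png',(130,60,430,340),2.1)
d=np.array([-.0681,.9977]); w=np.array([.6373,.0935])
t=w-.012*d+np.array([-.008,0]); print(t); go(*t,.12,93.9)
E
```

```text
[0.6301172 0.0815276]
pos [0.4356 0.0756 0.1236] psi 138.54 t 7.25 w 0.16447371996036173 F [-0.2  0.7 -0.1]
dxyz [-0.1418  0.1332  0.0032] drot [-1.100e-01 -4.000e-02  4.464e+01]
```

View pics/side2.png

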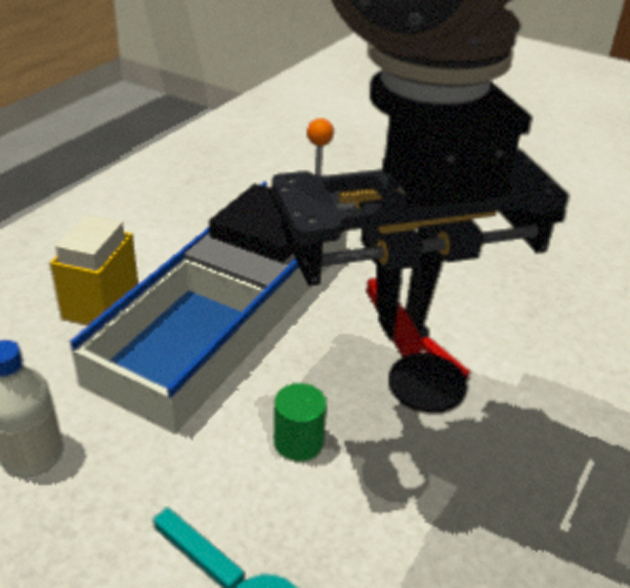

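The paddle is held level: disc at crop (428,383), handle running up-left behind the fingers to (372,285). The well is open and the bystanders are unmoved. I'll check how far the disc sits from the TCP.

```bash
python3 - <<'E'
from h import *
c=load('side')
for p in[(428,390),(415,375),(445,380),(374,288)]:
    P=depth(c,130+p[0]/2.1,60+p[1]/2.1); s=P-np.array([.4356,.0756,.1236]); a=np.radians(-41.5); print(p,P.round(4),'along',s[0]*np.cos(a)+s[1]*np.sin(a),'perp',-s[0]*np.sin(a)+s[1]*np.cos(a),s[2])
E
```

```text
(428, 390) [0.3896 0.122  0.1243] along -0.06516841154993214 perp 0.004264355828119622 0.0007485276553953896
(415, 375) [0.4032 0.1138 0.1239] along -0.049604947892294776 perp 0.007120507920412224 0.0002965480318796593
(445, 380) [0.3846 0.1058 0.1234] along -0.058222385985323935 perp -0.011232376764156976 -0.00024510359305603135
(374, 288) [0.4681 0.0545 0.1313] along 0.038358421890434674 perp 0.005710647342074833 0.007741296965799491
```

>>> carry_out:
  gripper: [0,0,0,0,0,0,0,0,0,0]
  xyz:
    - [0,0,-0.01]
    - [-0.02,0.02,-0.01]
    - [-0.05,0.045,-0.01]
    - [-0.08,0.07,-0.01]
    - [-0.105,0.095,-0.01]
    - [-0.125,0.115,-0.01]
    - [-0.135,0.127,-0.01]
    - [-0.142,0.133,-0.01]
    - [-0.142,0.133,-0.01]
    - [-0.142,0.133,-0.01]
  delta_rot:
    - [0,0,0]
    - [0,0,6]
    - [0,0,12]
    - [0,0,19]
    - [0,0,26]
    - [0,0,33]
    - [0,0,40]
    - [0,0,44.6]
    - [0,0,44.6]
    - [0,0,44.6]

```text
clock: 8.25
tool_pos: [0.6301, 0.0813, 0.1342]
orientation: [0.681, 0.732, -0.001, -0.0]
ft_force: [-1.0, -0.4, -1.3]
width: 0.166
gripper_force: 20.0
```

```bash
python3 - <<'E'
from h import *
go(.6301,.0815,.018,93.9)
c=grab('side'); save(c,'side3.png',(130,60,430,340),2.1)
E
```

```text
pos [0.6301 0.0813 0.1342] psi 94.09 t 8.25 w 0.16640674730384927 F [-1.  -0.4 -1.3]
dxyz [0.0002 0.0002 0.1162] drot [-0.08  0.    0.19]
```

View pics/side3.png

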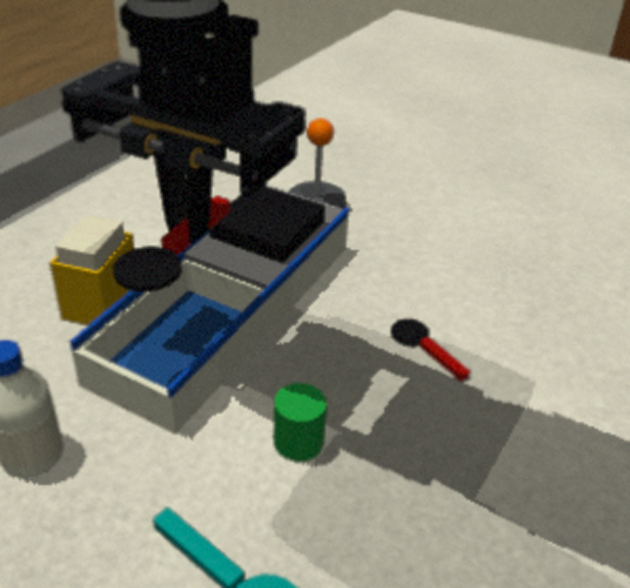

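The paddle is over the well, handle towards the cover, disc at crop (148,268). I'll measure the disc against the tray's near end before lowering.

```bash
python3 - <<'E'
from h import *
c=load('side'); d=np.array([-.0681,.9977]);e=np.array([.9977,.0681]); o=np.array([.6429,.0138])
pts=np.array([depth(c,u,v) for v in range(176,200) for u in range(182,218) if c['z_map'][v,u]>0]); q=pts[(pts[:,2]>.12)&(pts[:,2]<.145)]
r=q[:,:2]-o; print('disc along',(r@d).min(),(r@d).max(),'across',(r@e).min(),(r@e).max(),np.median(q[:,2]),len(q))
# end wall outer face / rail ends
for p in[(74,345),(171,390)]:
    r=onz(c,130+p[0]/2.1,60+p[1]/2.1,.054)[:2]-o; print(r@d,r@e)
# blue liner corners by depth
for p in[(118,357),(200,292)]:
    r=onz(c,130+p[0]/2.1,60+p[1]/2.1,.009)[:2]-o; print(r@d,r@e)
E
```

```text
disc along 0.08485657260973822 0.15012878793656947 across -0.034967470756361724 0.017700001972204515 0.13352162250764876 608
0.16364390263754866 0.04585959841222211
0.16232763576735884 -0.055131841283404814
0.12118247122969669 0.040025680502958225
0.003512586021391378 0.03157622298996502
```

>>> carry_out:
  gripper: [0,0,0,0,0,0,0,0,0,0]
  xyz:
    - [0,0,0.02]
    - [0,0,0.04]
    - [0,0,0.06]
    - [0,0,0.075]
    - [0,0,0.09]
    - [0,0,0.1]
    - [0,0,0.108]
    - [0,0,0.114]
    - [0,0,0.117]
    - [0,0,0.117]
  delta_rot:
    - [0,0,0]
    - [0,0,0]
    - [0,0,0]
    - [0,0,0]
    - [0,0,0]
    - [0,0,0]
    - [0,0,0]
    - [0,0,0]
    - [0,0,0]
    - [0,0,0]

```text
clock: 9.3
tool_pos: [0.6307, 0.0813, 0.0175]
orientation: [0.682, 0.731, -0.0, -0.0]
ft_force: [-0.5, -0.4, -1.3]
width: 0.161
gripper_force: 20.0
```

>>> carry_out:
  gripper: [0,0,0.36,0.36,0.36,0.36,0.36,0.36,0.36,0.36]
  xyz:
    - [0,0,0.002]
    - [0,0,0.002]
    - [0,0,0.002]
    - [0,0,0.002]
    - [0,0,0.002]
    - [0,0,0]
    - [0,0,-0.02]
    - [0,0,-0.06]
    - [0,0,-0.1]
    - [0,0,-0.13]
  delta_rot:
    - [0,0,0]
    - [0,0,0]
    - [0,0,0]
    - [0,0,0]
    - [0,0,0]
    - [0,0,0]
    - [0,0,0]
    - [0,0,0]
    - [0,0,0]
    - [0,0,0]

```text
clock: 10.3
tool_pos: [0.6309, 0.0813, 0.1502]
orientation: [0.682, 0.731, 0.001, 0.001]
ft_force: [0.2, 0.2, -0.5]
width: 0.362
gripper_force: 0.0
```

```bash
python3 - <<'E'
from h import *
c=grab('side'); save(c,'side4.png',(130,60,430,340),2.1)
d=np.array([-.0681,.9977]); t=np.array([.6415,.0173])-.146*d
print(t); go(*t,.15,93.9)
E
```

```text
[ 0.6514426 -0.1283642]
pos [0.6326 0.0814 0.1548] psi 93.95 t 10.35 w 0.3582352237517303 F [ 1.  -0.8  3.7]
dxyz [-0.2106  0.0043  0.0049] drot [0.45 0.02 0.05]
```

View pics/side4.png

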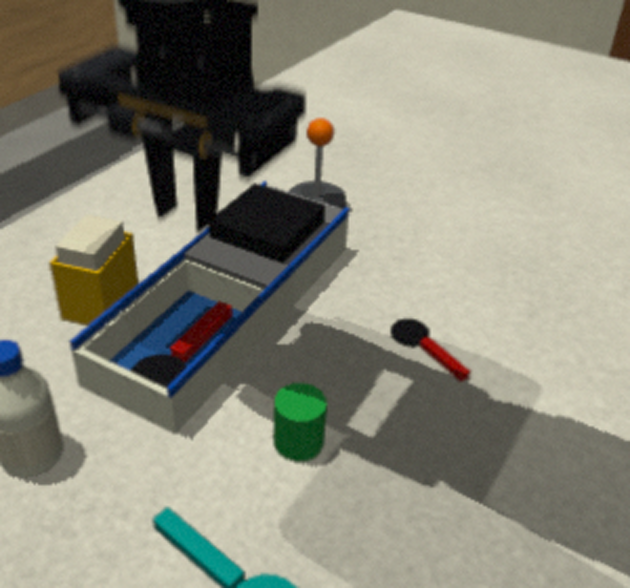

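The paddle lies flat in the blue well (handle (205,330), disc (155,368)) and is let go. Next I go round to the far side of the pad.

>>> carry_out:
  gripper: [0,0,0,0,0,0,0,0,0,0]
  xyz:
    - [-0.03,0,0]
    - [-0.07,0.001,0]
    - [-0.11,0.002,0]
    - [-0.15,0.003,0]
    - [-0.185,0.004,0]
    - [-0.205,0.004,0]
    - [-0.21,0.004,0]
    - [-0.21,0.004,0]
    - [-0.21,0.004,0.03]
    - [-0.21,0.004,0.05]
  delta_rot:
    - [0,0,0]
    - [0,0,0]
    - [0,0,0]
    - [0,0,0]
    - [0,0,0]
    - [0,0,0]
    - [0,0,0]
    - [0,0,0]
    - [0,0,0]
    - [0,0,0]

```text
clock: 11.35
tool_pos: [0.6489, -0.1259, 0.0968]
orientation: [0.682, 0.732, 0.0, -0.0]
ft_force: [0.6, 0.4, -0.1]
width: 0.006
gripper_force: 0.0
```

```bash
python3 - <<'E'
from h import *
go(.6512,-.128,.063,93.9)
E
```

```text
pos [ 0.6489 -0.1259  0.0968] psi 94.04 t 11.35 w 0.0061015266845940155 F [ 0.6  0.4 -0.1]
dxyz [-0.0023  0.0022  0.0338] drot [-0.01 -0.01  0.14]
```

>>> carry_out:
  gripper: [0,0,0,0,0,0,0,0,0,0]
  xyz:
    - [-0.002,0.002,0.02]
    - [-0.002,0.002,0.034]
    - [-0.002,0.002,0.034]
    - [0.01,0.002,0.034]
    - [0.02,0.002,0.034]
    - [0.03,0.002,0.034]
    - [0.04,0.002,0.034]
    - [0.05,0.002,0.034]
    - [0.06,0.002,0.034]
    - [0.07,0.002,0.034]
  delta_rot:
    - [0,0,0]
    - [0,0,0]
    - [0,0,0]
    - [0,0,0]
    - [0,0,0]
    - [0,0,0]
    - [0,0,0]
    - [0,0,0]
    - [0,0,0]
    - [0,0,0]

```text
clock: 12.35
tool_pos: [0.6464, -0.0571, 0.0639]
orientation: [0.682, 0.731, 0.0, 0.0]
ft_force: [1.3, -3.1, 1.7]
width: 0.006
gripper_force: 1.4
```

>>> carry_out:
  gripper: [0,0,0,0,0,0,0,0,0,0]
  xyz:
    - [0.01,0,0]
    - [0.02,0,0]
    - [0.03,0,0]
    - [0.04,0,0]
    - [0.05,0,0]
    - [0.06,0,0]
    - [0.07,0,0]
    - [0.078,0,0]
    - [0.084,0,0]
    - [0.084,0,0]
  delta_rot:
    - [0,0,0]
    - [0,0,0]
    - [0,0,0]
    - [0,0,0]
    - [0,0,0]
    - [0,0,0]
    - [0,0,0]
    - [0,0,0]
    - [0,0,0]
    - [0,0,0]

```text
clock: 13.35
tool_pos: [0.64, 0.0269, 0.0634]
orientation: [0.682, 0.731, -0.0, -0.001]
ft_force: [-0.0, 0.4, 0.0]
width: 0.003
gripper_force: 0.0
```

```bash
python3 - <<'E'
from h import *
go(.6398,.0416,.0635,93.9)
E
```

```text
pos [0.64   0.0269 0.0634] psi 93.98 t 13.35 w 0.00300892657945958 F [-0.   0.4  0. ]
dxyz [ 0.0147  0.0008 -0.0001] drot [-0.06 -0.02  0.08]
```

>>> carry_out:
  gripper: [0,0,0,0,0,0,0,0,0,0]
  xyz:
    - [0.003,0,0]
    - [0.006,0,0]
    - [0.008,0,0]
    - [0.01,0,0]
    - [0.012,0,0]
    - [0.0135,0,0]
    - [0.0145,0,0]
    - [0.015,0,0]
    - [0.015,0,0]
    - [0.015,0,0]
  delta_rot:
    - [0,0,0]
    - [0,0,0]
    - [0,0,0]
    - [0,0,0]
    - [0,0,0]
    - [0,0,0]
    - [0,0,0]
    - [0,0,0]
    - [0,0,0]
    - [0,0,0]

```text
clock: 14.35
tool_pos: [0.6394, 0.0382, 0.0635]
orientation: [0.682, 0.731, -0.001, 0.001]
ft_force: [-1.4, -20.2, -1.0]
width: 0.007
gripper_force: 9.6
```

>>> carry_out:
  gripper: [0,0,0,0,0,0,0,0,0,0]
  xyz:
    - [-0.01,0,0]
    - [-0.015,0,-0.02]
    - [-0.015,0,-0.06]
    - [-0.015,0,-0.1]
    - [-0.04,-0.02,-0.13]
    - [-0.08,-0.04,-0.13]
    - [-0.12,-0.06,-0.13]
    - [-0.16,-0.08,-0.13]
    - [-0.2,-0.1,-0.13]
    - [-0.23,-0.12,-0.13]
  delta_rot:
    - [0,0,0]
    - [0,0,0]
    - [0,0,0]
    - [0,0,0]
    - [0,0,0]
    - [0,0,0]
    - [0,0,0]
    - [0,0,0]
    - [0,0,0]
    - [0,0,0]

```text
clock: 15.35
tool_pos: [0.535, -0.1988, 0.1939]
orientation: [0.683, 0.731, 0.0, 0.001]
ft_force: [0.1, -0.4, 0.0]
width: 0.005
gripper_force: 0.0
```

```bash
python3 - <<'E'
from h import *
c=grab('side'); save(c,'side5.png'); go(.5,-.2,.2,93.9)
E
```

```text
pos [ 0.5331 -0.2019  0.1938] psi 93.81 t 15.4 w 0.0013362997950320586 F [-0.2 -3.   0.3]
dxyz [ 0.0041 -0.0329 -0.0062] drot [ 0.01  0.06 -0.09]
```

View pics/side5.png

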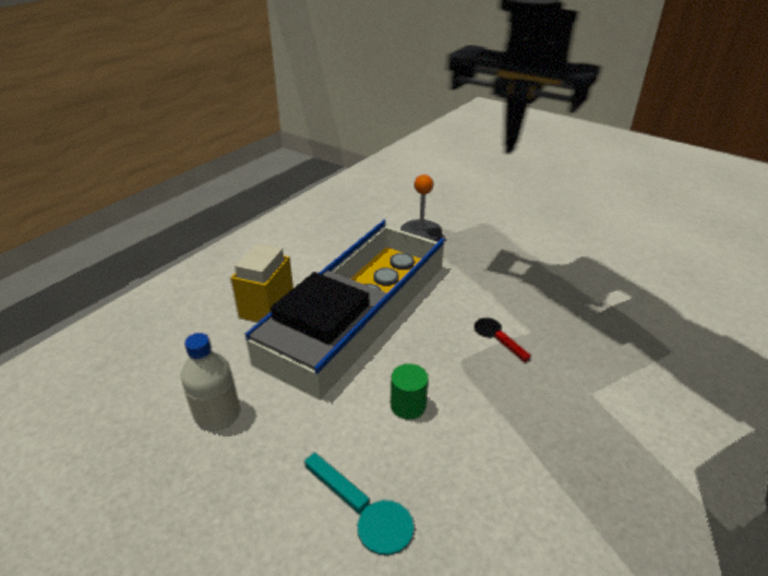

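The cover is over the blue well, with the pad at (322,305). The yellow well is open, the bystanders are in place and the arm is clear. One quick numeric check of the cover position, then hand in.

```bash
python3 - <<'E'
from h import *
c=grab('top'); d=np.array([-.0681,.9977]); o=np.array([.6429,.0138])
q=np.array([[*depth(c,u,v),c['frame'][v,u].max()] for v in range(110,200) for u in range(180,350) if c['z_map'][v,u]>0])
for n,m in(('pad',(q[:,2]>.068)&(q[:,2]<.08)&(q[:,3]<60)),('tray',(q[:,2]>.038)&(q[:,2]<.085)&(abs((q[:,:2]-o)@[.9977,.0681])<.06))):
    r=(q[m,:2]-o)@d; print(n,np.percentile(r,[.5,50,99.5]).round(4),m.sum())
E
```

```text
pad [0.0352 0.078  0.1214] 1808
tray [-0.1575  0.0591  0.1579] 4883
```

The pad centre is about 78 mm from the tray centre, so the cover is home.

```bash
python3 -c "
from rig import bot
print(bot.sign_off())"
```

```text
the job is handed in; nothing more can be done
None
```

The large red paddle lies flat in the blue-lined well with the cover pushed home over it, no bystander was disturbed, and the job was handed in at about 15 s (no verdict was returned).

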